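Return a storage case to its labelled bay

ROBOT

A 7-joint arm with a two-finger parallel gripper is mounted at the origin on the work surface. World frame = base frame: x ahead of the robot, y to its left, z up, the work surface at z = 0. Lengths are in m, angles in rad, forces in N, time in s.
With the tool pointing down it reaches from about 0.4 to 0.925 m from the base axis. Payload 4.1 kg.
Tool frame: the origin (TCP) lies on the centre line of the jaws, within the pads' length; the fingertips stand 14 mm ahead of it and the grasp point (between the pads) lies 5 mm behind it; z points along the fingers, x is the direction in which the jaws open and shut, and the axes are right-handed (so a half turn about z gives the same grasp; the last joint's range is limited). The gripper opens to 85 mm and grips with 20 to 120 N. Pads are 22 mm wide; open, the fingers measure 114 mm over their backs; the gripper's body (76 mm by 85 mm) begins 54 mm behind the grasp point. The pads swing forward as they close: fully open they stand 13 mm farther back than shut.
Start: joints at [-1.439, 0.398, 0.045, 1.537, -0.019, 1.207, -0.051], TCP at [0.149, 0.633, 0.245] pointing down, gripper open.
Joint ranges: [-2.82, 2.82], [-0.49, 2.23], [-1.37, 1.46], [0, 2.46], [-1.36, 4.5], [0.23, 2], [-2.94, 2.94]. Speed limits (rad/s): [2.57, 2.57, 3.14, 3.14, 3.14, 3.14, 3.14].

INTERFACE

Orientations are given as a rotation vector (axis times angle).
In Python, from cell import ctrl gives the robot as it stands.
- The arm moves only by the tool move_arm, never from a script. Its argument "deltas" is text: rows parted by semicolons, each of 6 numbers parted by spaces: the shift along the tool's x, y, z in m, then the turn, a rotation vector about the tool's x, y, z in rad. A call has exactly 8 rows; each row is the pose to reach, as a shift and turn from the pose commanded when the call began, along the tool's axes at that moment; what a row does not reach only later rows make up. A row lasts 1/10 s, in which the tool goes at most 50 mm and 8.59 degrees, less where a joint would pass 70% of its speed; a pose out of reach is approached as far as the arm can. A call with a gripper value outside its range is refused whole. "jaw" is the finger opening in m, from 0 to 0.0854, set as the call begins (left out, the last holds). The fingers move at their own pace and stop on an object; "squeeze" is the grip in N (left out, the last holds). Time passes only in rows, so rows that repeat a pose let the fingers close, or fill a call up. It gives the time, the measured TCP pose, the force and the opening at its end, in the units of the state.
- ctrl.observe(): the state, without advancing time (a new reading comes with each control period).
- ctrl.camera(name): name is "scene" or "side" or "wrist"; returns (picture, depth): 400x640x3 uint8, red, green, blue; 400x640 float32, m along the optical axis (not along the pixel's ray), 0 where there is no reading.
- ctrl.calibration(name): a dict with "fx", "fy", "cx", "cy" (pixels), "xyz" and "attitude" of the camera in the world; the wrist camera has in their place "T_tool_cam" (4x4, takes a point from camera to tool coordinates, whose origin is the TCP and whose axes are the tool frame's). Camera axes: x right, y down, z forward; pixel columns grow to the right and rows downward; lengths in m; the calibration is good to about 2 mm. A picture is of the moment at which its call begins: read the wrist's pose just before it. calibration takes no time and is no camera call.
- ctrl.hand_in(): hands the job in, once; it reports no verdict.
Trained networks look in the newest picture that a camera, given by its name, has taken for a name from the list of things; names that differ only in an ending like _2 or _b are one class to them, and where a whole thing is asked for, a point or a joint stands for the part that bears it (a point fixed in the world has none). Each returns a list of dicts, best first, with "confidence" (0 to 1); they miss things now and then, are a little off and sometimes report something else, mostly with a low value. They report only what shows in the picture. A call takes as long as a camera call. They do not tell look-alikes from the thing itself.
- ctrl.boxes_of(camera, thing): "xyz" ([x, y, z] in m, in world coordinates, good to about 4 mm: the middle of the surface that is visible of it).
The state is a dict: "time": time; "joint_positions": joint angles; "joint_vel": joint speeds; "joint_efforts": joint torques, N m; "tcp_pos": TCP position; "tool_rot": TCP orientation; "force": force on the tool from outside, world axes, zero at the start; "moment": the same for the moment, N m; "width": finger opening in m.
Only numpy, scipy, OpenCV 4.12 (cv2) and the standard library are available. Lean on these libraries where they do the work, as an engineer would, in place of code of your own. Each camera call takes 0.05 s, during which the arm holds its last target. There are 200 camera calls.

TASK

Three green storage cases belong in the three bays of the steel rack; each bay's tilted white card shows the same number of black bars as its case. Return the medium-thick case, the one with two bars, to the empty bay with two bars: stand it upright on the bay's floor, set down rather than dropped, and let go. Leave the slim one-bar case and the wide three-bar case where they are.

Things in the scene. Friction and masses are not known exactly. Their poses are not given: they have to be found in the camera images.
- medium_mid (a point): green cardboard storage case with a dark lid seam, an upright rigid block 110 mm long (its x), 42 mm thick (its y) and 90 mm tall, with white labels bearing two black bars on its top and both ends; this point is its centre, 45 mm above its underside; z up. It stands loose on the table, turned up to 35 degrees either way; about 0.25 to 0.5 kg. It may go into its bay either way round.
- bay_two_floor (a point): the right bay: a fixed grey open tray with a white card of two black bars tilted up beyond its +x end, one of three like trays side by side (108 mm from centre to centre along y) on a low steel board. This point is the centre of its inner floor, 15 mm above the table. The inside is 136 mm long (x) by 70 mm wide (y); the 3 mm walls rise 19 mm above the floor. The card reaches 32 mm above the floor and 121 mm from the centre along +x. z up. The order of the bays changes.
- slim_mid (a point): green cardboard storage case with a dark lid seam, an upright rigid block 110 mm long (its x), 28 mm thick (its y) and 90 mm tall, with white labels bearing one black bar on its top and both ends; this point is its centre, 45 mm above its underside; z up. It already stands in its own bay. To be left alone.
- wide_mid (a point): green cardboard storage case with a dark lid seam, an upright rigid block 110 mm long (its x), 56 mm thick (its y) and 90 mm tall, with white labels bearing three black bars on its top and both ends; this point is its centre, 45 mm above its underside; z up. It stands loose on the table near the medium case. To be left alone.
Things that resemble listed ones, but are neither listed nor needed, are in the scene too. Leave any yellow look-alike of the part that bears medium_mid alone.

How it is judged:
By the outcome, as a careful person would: the job done as asked, in the order asked, and still so for the second after the job is handed in, with the robot touching nothing.
It also fails if it takes over 35 s, if anything falls off the work surface, if the arm or the gripper's body presses on something with over 40 N, if the wrist force passes 120 N, or if a joint passes its speed limit or range.

## Working session

There is one attempt and no reset: what is moved stays moved. The work goes in short steps, Python scripts to look and compute and a tool call to move; the robot and the scene stay as the last step left them, time stands still between calls to the robot, and variables do not carry over. Pictures are saved under pics/ and viewed, on a budget of 10 in all, crops included, one or two more only if the job needs it, and the job is handed in when it is done.

Besides the shell and the picture viewer there is one more tool, called after "Emit:" by a JSON object that holds its "name" and its "arguments". move_arm: Moves the arm, as the interface text tells. Its arguments: {"type":"object","properties":{"deltas":{"type":"string"},"jaw":{"type":"number"},"squeeze":{"type":"number"}},"required":["deltas"]}

```bash
mkdir -p pics; cat > h.py <<'E'
import numpy as np, cv2
from scipy.spatial.transform import Rotation as R
from cell import ctrl
def save(n,im): cv2.imwrite('pics/'+n,cv2.cvtColor(im,cv2.COLOR_RGB2BGR))
def rot(a):
    a=np.array(a,float)
    return a if a.shape==(3,3) else (R.from_rotvec(a).as_matrix() if a.size==3 else R.from_quat(a).as_matrix())
def cloud(name,d,s=None):
    c=ctrl.calibration(name); v,u=np.indices(d.shape)
    P=np.stack([(u-c['cx'])/c['fx']*d,(v-c['cy'])/c['fy']*d,d],-1)
    if name=='wrist':
        T=np.array(c['T_tool_cam']); P=P@T[:3,:3].T+T[:3,3]; return P@rot(s['tool_rot']).T+np.array(s['tcp_pos'])
    return P@rot(c['attitude']).T+np.array(c['xyz'])
E
python3 - <<'E'
from h import *
s=ctrl.observe(); print(s['time'],s['tcp_pos'],s['tool_rot'],s['width'])
ims=[]
for n in('scene','side'):
    im,d=ctrl.camera(n); print(n,ctrl.calibration(n)); np.save(n+'.npy',d); save(n+'.png',im)
    for t in('medium_mid','bay_two_floor','slim_mid','wide_mid'):
        print(t,[(np.round(b['xyz'],3),round(b['confidence'],2)) for b in ctrl.boxes_of(n,t)])
E
```

```text
0.0 [0.14852357 0.63217262 0.24425056] [ 2.46124681e+00  1.95023068e+00 -2.29569791e-03] 0.08535964094724921
scene {'fx': 436.1843280484291, 'fy': 436.1843280484291, 'cx': 322.18178665478945, 'cy': 198.82259851301725, 'xyz': array([1.25667668, 0.69057398, 0.72572341]), 'attitude': array([-0.97775248, -2.28019694,  1.2546707 ])}
medium_mid [(array([ 0.547, -0.138,  0.054]), 0.88), (array([ 0.629, -0.336,  0.058]), 0.7)]
bay_two_floor [(array([0.565, 0.092, 0.024]), 0.65)]
slim_mid [(array([0.576, 0.223, 0.073]), 0.86)]
wide_mid [(array([ 0.472, -0.315,  0.057]), 0.65)]
side {'fx': 392.4233349871595, 'fy': 392.4233349871595, 'cx': 320.4345807426001, 'cy': 200.74390469309293, 'xyz': array([ 0.25978223, -0.65148452,  0.61228289]), 'attitude': array([-2.18110232,  0.45759441, -0.22649455])}
medium_mid [(array([ 0.534, -0.168,  0.066]), 0.85), (array([ 0.594, -0.369,  0.084]), 0.8)]
bay_two_floor [(array([0.555, 0.099, 0.02 ]), 0.95)]
slim_mid [(array([0.55 , 0.197, 0.073]), 0.84)]
wide_mid [(array([ 0.447, -0.358,  0.093]), 0.59)]
```

View pics/scene.png

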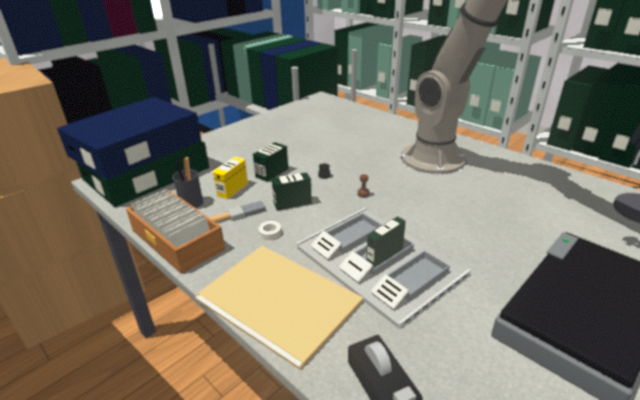

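View pics/side.png

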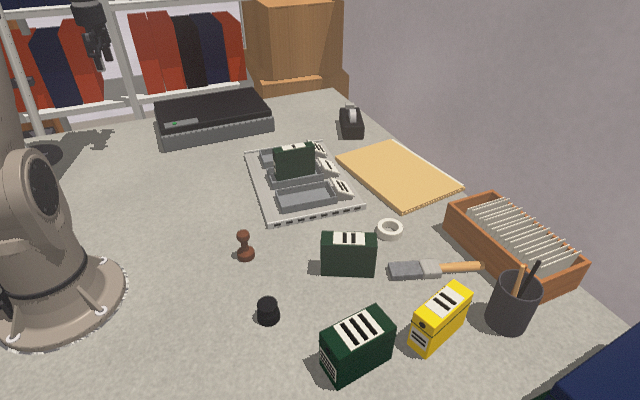

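Candidates for the two-bar case: green at scene (292,190) / side (348,255), yellow at scene (230,177) / side (440,318), and green at scene (270,160) / side (358,345). The first one fits, since it is green, of medium thickness and seems to have two bars. I'll confirm that in a crop, together with the bay card at side (342,188), and measure from depth.

```bash
python3 - <<'E'
from h import *
im=cv2.imread('pics/side.png'); sc=cv2.imread('pics/scene.png')
a=cv2.resize(im[130:290,235:395],(400,400),interpolation=cv2.INTER_CUBIC); b=cv2.resize(sc[150:310,260:420],(400,400),interpolation=cv2.INTER_CUBIC)
cv2.imwrite('pics/crop.png',np.hstack([a,b]))
for n in('scene','side'):
    P=cloud(n,np.load(n+'.npy'))
    im=cv2.imread(f'pics/{n}.png').astype(int)
    def rect(c,r,z0,z1,lab):
        q=P[(P[...,2]>z0)&(P[...,2]<z1)&(np.hypot(P[...,0]-c[0],P[...,1]-c[1])<r)]
        if len(q)<8: print(n,lab,len(q));return
        (x,y),(w,h),t=cv2.minAreaRect((q[:,:2]*1000).astype(np.float32)); print(n,lab,len(q),'c',round(x),round(y),'size',round(w),round(h),'ang',round(t,1),'z',np.median(q[:,2]).round(4))
    rect((.54,-.155),.09,.083,.1,'medtop'); rect((.45,-.335),.09,.083,.1,'widetop'); rect((.6,-.35),.08,.083,.1,'yellowtop')
    rect((.56,.2),.09,.085,.12,'slimtop'); rect((.56,.095),.05,.009,.021,'floor2'); rect((.56,.095),.12,.027,.037,'walls2')
    rect((.56,.095),.35,.004,.02,'board')
E
```

```text
scene medtop 365 c 537 -148 size 47 111 ang 63.2 z 0.0912
scene widetop 322 c 456 -338 size 115 60 ang 8.2 z 0.0915
scene yellowtop 297 c 612 -349 size 113 46 ang 16.6 z 0.0913
scene slimtop 574 c 557 212 size 31 115 ang 86.7 z 0.1051
scene floor2 474 c 553 102 size 88 83 ang 82.5 z 0.0164
scene walls2 538 c 567 129 size 150 190 ang 87.4 z 0.0327
scene board 15049 c 564 101 size 683 693 ang 79.7 z 0.0154
side medtop 915 c 539 -152 size 44 110 ang 63.3 z 0.0894
side widetop 2354 c 458 -342 size 111 57 ang 7.0 z 0.0896
side yellowtop 1458 c 613 -353 size 113 43 ang 16.7 z 0.0897
side slimtop 475 c 558 210 size 35 111 ang 86.6 z 0.1012
side floor2 558 c 560 89 size 86 99 ang 85.6 z 0.0141
side walls2 718 c 568 126 size 148 182 ang 84.3 z 0.0315
side board 9773 c 631 75 size 611 554 ang 82.3 z 0.0135
```

View pics/crop.png

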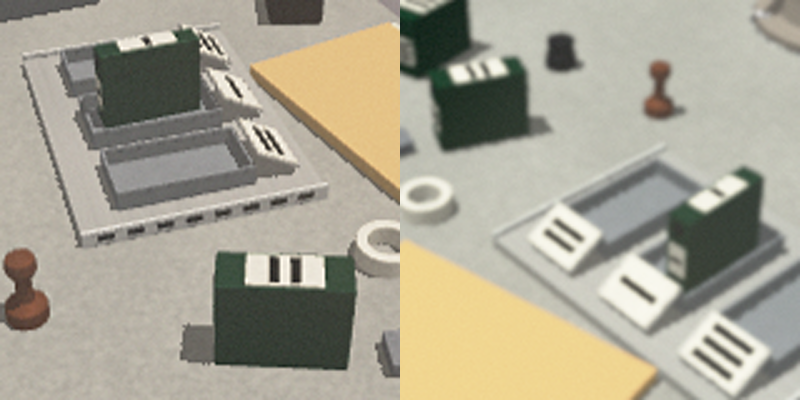

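The crop confirms it: the green case at side (348,255) has two bars. The bay at y≈0.1 (side (308,197)), whose card shows two bars, is empty. I'll move over that bay for a wrist view.

Emit:
{"name": "move_arm", "arguments": {"deltas": "-0.015 0.02 -0.005 0 0 0; -0.045 0.055 -0.01 0 0 0; -0.07 0.085 -0.02 0 0 0; -0.1 0.12 -0.03 0 0 0; -0.13 0.155 -0.04 0 0 0; -0.155 0.19 -0.05 0 0 0; -0.185 0.225 -0.05 0 0 0; -0.215 0.26 -0.05 0 0 0"}}

```text
time: 1.3
tcp_pos: [0.3537, 0.3626, 0.2961]
tool_rot: [-2.462, -1.951, -0.003]
force: [0.4, 0.2, -0.1]
width: 0.0854
```

Emit:
{"name": "move_arm", "arguments": {"deltas": "-0.03 0.035 0 0 0 0; -0.06 0.07 0 0 0 0; -0.09 0.105 0 0 0 0; -0.12 0.14 0 0 0 0; -0.15 0.18 0 0 0 0; -0.18 0.22 0 0 0 0; -0.205 0.25 0 0 0 0; -0.215 0.26 0 0 0 0"}}

```text
time: 2.1
tcp_pos: [0.5586, 0.0902, 0.2956]
tool_rot: [2.467, 1.941, -0.0]
force: [0.4, 1.1, -0.1]
width: 0.0849
```

Emit:
{"name": "move_arm", "arguments": {"deltas": "0 0 0 0 0 0; 0 0 0 0 0 0; 0 0 0 0 0 0; 0 0 0 0 0 0; 0 0 0 0 0 0; 0 0 0 0 0 0; 0 0 0 0 0 0; 0 0 0 0 0 0"}}

```text
time: 2.9
tcp_pos: [0.5565, 0.0953, 0.2953]
tool_rot: [-2.462, -1.951, -0.0]
force: [-0.2, -0.5, -0.6]
width: 0.0853
```

```bash
python3 - <<'E'
from h import *
s=ctrl.observe(); print(s['time'],s['tcp_pos'],s['tool_rot'],s['force'])
im,d=ctrl.camera('wrist'); save('w1.png',im); P=cloud('wrist',d,s); np.save('w1.npy',P)
print(np.array(ctrl.calibration('wrist')['T_tool_cam']).round(3))
print([(b['xyz'],b['confidence']) for b in ctrl.boxes_of('wrist','bay_two_floor')])
E
```

```text
2.9 [0.55650693 0.09533436 0.29532822] [-2.46223101e+00 -1.95102625e+00 -1.82264155e-04] [-0.22868892 -0.46473809 -0.61537211]
[[ 1.     0.001  0.    -0.   ]
 [-0.001  0.946  0.323 -0.083]
 [ 0.    -0.323  0.946 -0.128]
 [ 0.     0.     0.     1.   ]]
[([0.5573, 0.095, 0.0142], 0.81)]
```

View pics/w1.png

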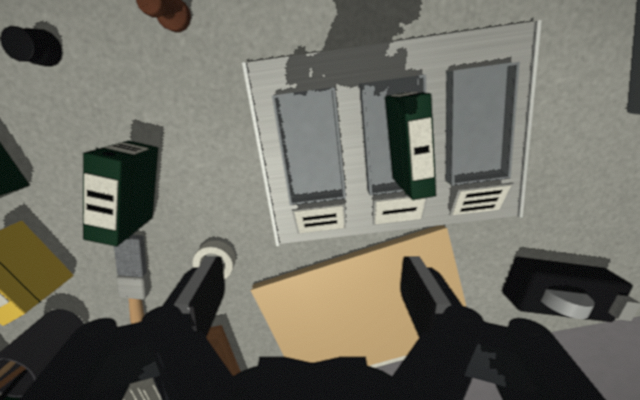

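The left bay at wrist (312,145), with the two-bar card at (320,217), is empty. The case is at (118,190). I'll fit both precisely from this view.

```bash
python3 - <<'E'
from h import *
P=np.load('w1.npy')
def show(q,l):
    (x,y),(w,h),t=cv2.minAreaRect((q[:,:2]*1000).astype(np.float32)); print(l,len(q),'c',round(x,1),round(y,1),'size',round(w,1),round(h,1),'ang',round(t,1),'z',np.median(q[:,2]).round(4))
c=np.array([.557,.095]); a=np.radians(-3.4)
for k in range(3):
    X=np.array([np.cos(a),np.sin(a)]);Y=np.array([-X[1],X[0]])
    r=P[...,:2]-c; u=r@X; v=r@Y; z=P[...,2]
    rim=(z>.0295)&(z<.0375)&(abs(u)<.074)&(abs(v)<.05)
    q=P[rim]; show(q,'rim')
    (x,y),_,t=cv2.minAreaRect((q[:,:2]*1000).astype(np.float32)); a=np.radians(t-90 if t>45 else t)
    for s in(-1,1):
        m=rim&(s*v>.02); print('side',s,m.sum(),np.polyfit(u[m],v[m],1).round(4))
    m=rim&(u<-.05); print('end-',m.sum(),np.median(u[m]))
    m=rim&(u>.05)&(abs(v)<.03); print('end+',m.sum(),np.median(u[m]))
fl=(abs(z-.015)<.004)&(abs(u)<.04)&(abs(v)<.025); print('floor z',np.median(z[fl]))
def top(c,r): 
    m=(z>.083)&(z<.1)&(np.hypot(P[...,0]-c[0],P[...,1]-c[1])<r); show(P[m],'top')
top((.54,-.15),.09)
m=(z>.08)&(z<.12)&(np.hypot(P[...,0]-.56,P[...,1]-.21)<.09); show(P[m],'slim')
E
```

```text
rim 713 c 549.2 95.7 size 76.1 134.2 ang 84.4 z 0.0336
side -1 319 [ 0.0025 -0.035 ]
side 1 301 [-0.0674  0.0355]
end- 112 -0.062113448233971455
end+ 141 0.05676843310616537
rim 713 c 549.7 95.6 size 76.1 133.1 ang 84.3 z 0.0336
side -1 317 [ 0.0322 -0.0352]
side 1 303 [-0.0367  0.0352]
end- 114 -0.06208711184152675
end+ 141 0.05664531429221373
rim 713 c 549.7 95.6 size 76.1 133.1 ang 84.3 z 0.0336
side -1 316 [ 0.0322 -0.0353]
side 1 303 [-0.0352  0.0352]
end- 114 -0.06209010086773929
end+ 140 0.05665271955002735
floor z 0.014800833354225329
top 3559 c 539.1 -149.7 size 42.7 111.1 ang 63.3 z 0.0901
slim 3471 c 558.0 210.7 size 29.1 111.4 ang 86.9 z 0.1048
```

```bash
python3 - <<'E'
from h import *
P=np.load('w1.npy'); z=P[...,2]; c=np.array([.557,.095])
for deg in(-3.5,-5):
    a=np.radians(deg);X=np.array([np.cos(a),np.sin(a)]);Y=np.array([-X[1],X[0]])
    u=(P[...,:2]-c)@X; v=(P[...,:2]-c)@Y
    m=abs(v)<.02
    if deg==-3.5: print([(k,round(1e3*np.median(z[m&(abs(u*1e3-k)<1)]),0)) for k in list(range(-86,-50,2))+list(range(50,100,2)) if (m&(abs(u*1e3-k)<1)).any()])
    for u0 in(-40,0,40):
        m=abs(u*1e3-u0)<10
        print(deg,u0,[(k,int(1e3*np.median(z[m&(abs(v*1e3-k)<1)]))) for k in list(range(-44,-26,2))+list(range(26,44,2)) if (m&(abs(v*1e3-k)<1)).any()])
# rack lips
im=cv2.imread('pics/w1.png')
E
```

```text
[(-86, np.float64(12.0)), (-84, np.float64(12.0)), (-82, np.float64(424.0)), (-80, np.float64(16.0)), (-78, np.float64(15.0)), (-76, np.float64(15.0)), (-74, np.float64(15.0)), (-72, np.float64(15.0)), (-70, np.float64(15.0)), (-68, np.float64(15.0)), (-66, np.float64(15.0)), (-64, np.float64(15.0)), (-62, np.float64(15.0)), (-60, np.float64(15.0)), (-58, np.float64(15.0)), (-56, np.float64(15.0)), (-54, np.float64(15.0)), (-52, np.float64(15.0)), (50, np.float64(15.0)), (52, np.float64(15.0)), (54, np.float64(15.0)), (56, np.float64(24.0)), (58, np.float64(34.0)), (60, np.float64(44.0)), (62, np.float64(45.0)), (64, np.float64(46.0)), (66, np.float64(45.0)), (68, np.float64(13.0)), (70, np.float64(13.0)), (72, np.float64(40.0)), (74, np.float64(41.0)), (76, np.float64(40.0)), (78, np.float64(39.0)), (80, np.float64(38.0)), (82, np.float64(37.0)), (84, np.float64(35.0)), (86, np.float64(34.0)), (88, np.float64(33.0)), (90, np.float64(32.0)), (92, np.float64(31.0)), (94, np.float64(30.0)), (96, np.float64(29.0)), (98, np.float64(27.0))]
-3.5 -40 [(-44, 11), (-42, 11), (-40, 11), (-36,
[... 423 characters left out ...]
 14), (-30, 14), (-28, 14), (26, 14), (28, 14), (30, 14), (32, 14), (34, 33), (36, 33), (38, 11), (40, 11), (42, 12)]
-5 -40 [(-44, 11), (-42, 11), (-40, 11), (-38, 33), (-36, 33), (-34, 20), (-32, 14), (-30, 14), (-28, 14), (26, 14), (28, 14), (30, 14), (32, 14), (34, 14), (36, 32), (38, 34), (40, 11), (42, 11)]
-5 0 [(-44, 312), (-42, 315), (-40, 359), (-38, 33), (-36, 33), (-34, 14), (-32, 14), (-30, 15), (-28, 14), (26, 14), (28, 14), (30, 14), (32, 14), (34, 15), (36, 34), (38, 362), (40, 349), (42, 323)]
-5 40 [(-44, 12), (-42, 11), (-38, 33), (-36, 30), (-34, 14), (-32, 14), (-30, 14), (-28, 14), (26, 14), (28, 14), (30, 14), (32, 14), (34, 19), (36, 33), (38, 33), (40, 12), (42, 12)]
```

Bay centre is about (0.5455, 0.0965) with yaw about -5.5°. The case is at (0.539, -0.150), with its thin axis at 63.3°. Next I go above the case with the turn.

Emit:
{"name": "move_arm", "arguments": {"deltas": "-0.02 0.003 0.005 0 0 0.02; -0.06 0.01 0.02 0 0 0.06; -0.1 0.016 0.04 0 0 0.1; -0.14 0.022 0.06 0 0 0.14; -0.18 0.029 0.08 0 0 0.18; -0.22 0.035 0.1 0 0 0.22; -0.2425 0.039 0.11 0 0 0.236; -0.2425 0.039 0.11 0 0 0.236"}}

```text
time: 3.8
tcp_pos: [0.5358, -0.1558, 0.1838]
tool_rot: [2.683, 1.634, -0.007]
force: [0.1, -0.6, -0.2]
width: 0.0853
```

Emit:
{"name": "move_arm", "arguments": {"deltas": "0 0 0 0 0 0; 0 0 0 0 0 0; 0 0 0 0 0 0; 0 0 0 0 0 0; 0 0 0 0 0 0; 0 0 0 0 0 0; 0 0 0 0 0 0; 0 0 0 0 0 0"}}

```text
time: 4.6
tcp_pos: [0.5391, -0.1497, 0.1853]
tool_rot: [-2.675, -1.648, -0.0]
force: [-0.3, 0.3, 0.1]
width: 0.0855
```

```bash
python3 - <<'E'
from h import *
s=ctrl.observe(); print(s['time'],s['tcp_pos'],s['tool_rot'],s['force'])
M=rot(s['tool_rot']);print(np.degrees(np.arctan2(M[1,0],M[0,0])), M[:,2])
im,d=ctrl.camera('wrist'); save('w2.png',im); P=cloud('wrist',d,s);z=P[...,2]
m=(z>.083)&(z<.1)&(np.hypot(P[...,0]-.54,P[...,1]+.15)<.09); q=P[m]
print(cv2.minAreaRect((q[:,:2]*1000).astype(np.float32)),np.median(q[:,2]))
print(M.T@(np.array([.539,-.15,.056])-s['tcp_pos']))
E
```

```text
4.6 [ 0.53906741 -0.14966991  0.1853007 ] [-2.67481534e+00 -1.64762274e+00 -1.77471271e-04] [-0.27570502  0.3315133   0.07825506]
63.26416645955813 [ 7.06081459e-05  1.00799039e-04 -9.99999992e-01]
((537.8927612304688, -149.9796905517578), (42.13102340698242, 110.03887939453125), 63.262367248535156) 0.09015635746053198
[-3.40869469e-04  8.60046728e-05  1.29300663e-01]
```

View pics/w2.png

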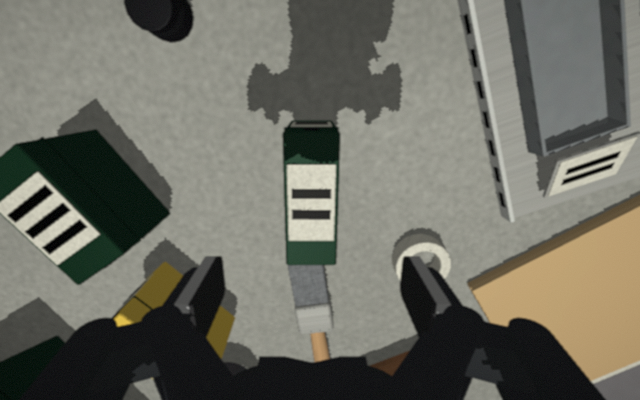

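The jaws are aligned over the two-bar case, whose top label is at (312,202). I'll descend and grip.

Emit:
{"name": "move_arm", "arguments": {"deltas": "0 -0.001 0.015 0 0 0; 0 -0.001 0.04 0 0 0; 0 -0.001 0.065 0 0 0; 0 -0.001 0.09 0 0 0; 0 -0.001 0.11 0 0 0; 0 -0.001 0.123 0 0 0; 0 -0.001 0.129 0 0 0; 0 -0.001 0.129 0 0 0"}}

```text
time: 5.45
tcp_pos: [0.538, -0.1493, 0.0559]
tool_rot: [-2.675, -1.647, 0.001]
force: [0.3, 0.6, 0.4]
width: 0.0855
```

Emit:
{"name": "move_arm", "arguments": {"deltas": "0 0 0 0 0 0; 0 0 0 0 0 0; 0 0 0 0 0 0; 0 0 0 0 0 0; 0 0 0 0 0 0; 0 0 0 0 0 0; 0 0 0 0 0 0; 0 0 0 0 0 0", "jaw": 0.03, "squeeze": 40}}

```text
time: 6.25
tcp_pos: [0.5387, -0.1495, 0.0571]
tool_rot: [2.674, 1.647, 0.002]
force: [-1.3, 0.7, 4.8]
width: 0.0412
```

Emit:
{"name": "move_arm", "arguments": {"deltas": "0 0 0 0 0 0; 0 0 0 0 0 0; 0 0 -0.01 0 0 0; 0 0 -0.03 0 0 0; 0 0 -0.05 0 0 0; 0 0 -0.07 0 0 0; 0 0 -0.085 0 0 0; 0 0 -0.09 0 0 0"}}

```text
time: 7.05
tcp_pos: [0.5387, -0.1493, 0.1476]
tool_rot: [2.674, 1.647, 0.003]
force: [-0.3, -0.7, -4.1]
width: 0.0416
```

Grasped at width 41.6 mm. I'll carry it over to the bay.

Emit:
{"name": "move_arm", "arguments": {"deltas": "0.01 -0.005 0 0 0 -0.015; 0.035 -0.016 0 0 0 -0.06; 0.07 -0.033 0 0 0 -0.12; 0.11 -0.052 0 0 0 -0.18; 0.15 -0.07 0 0 0 -0.25; 0.185 -0.087 0 0 0 -0.31; 0.21 -0.098 0 0 0 -0.35; 0.223 -0.1045 0 0 0 -0.37"}}

```text
time: 7.85
tcp_pos: [0.5437, 0.1015, 0.1449]
tool_rot: [-2.317, -2.118, 0.002]
force: [0.7, -0.0, -4.9]
width: 0.0416
```

Emit:
{"name": "move_arm", "arguments": {"deltas": "0 0 0 0 0 0; 0 0 0 0 0 0; 0 0 0 0 0 0; 0 0 0 0 0 0; 0 0 0 0 0 0; 0 0 0 0 0 0; 0 0 0 0 0 0; 0 0 0 0 0 0"}}

```text
time: 8.65
tcp_pos: [0.5452, 0.0968, 0.1463]
tool_rot: [-2.326, -2.111, -0.0]
force: [0.6, -0.4, -4.3]
width: 0.0415
```

```bash
python3 - <<'E'
from h import *
s=ctrl.observe(); M=rot(s['tool_rot']);print(s['time'],s['tcp_pos'],np.degrees(np.arctan2(M[1,0],M[0,0])),M[:,2],s['width'],s['force'])
sv=[]
for n in('side','wrist'):
    im,d=ctrl.camera(n); P=cloud(n,d,s); z=P[...,2]; sv.append(im)
    g=(im[...,1].astype(int)-im[...,0]>12)
    near=np.hypot(P[...,0]-.5455,P[...,1]-.0965)<.075
    q=P[near&(z>.05)&(z<.19)&g&(P[...,1]<.15)]
    if len(q)>20: print(n,len(q),'z range',np.percentile(q[:,2],[1,99]).round(4),cv2.minAreaRect((q[:,:2]*1000).astype(np.float32)))
save('s3.png',np.hstack([cv2.resize(sv[0][100:260,200:400],(400,320)),cv2.resize(sv[1],(400,320))]))
E
```

```text
8.65 [0.54520675 0.09683727 0.14631955] 84.4473431972284 [ 3.60780487e-05  1.29354276e-04 -9.99999991e-01] 0.041545418804895734 [ 0.58036982 -0.44334535 -4.31085386]
side 95 z range [0.1181 0.1796] ((547.5194702148438, 78.62207794189453), (108.66525268554688, 35.36846923828125), 13.050195693969727)
wrist 10574 z range [0.1003 0.1803] ((526.3323364257812, 98.449462890625), (41.487327575683594, 73.4537582397461), 84.62344360351562)
```

View pics/s3.png

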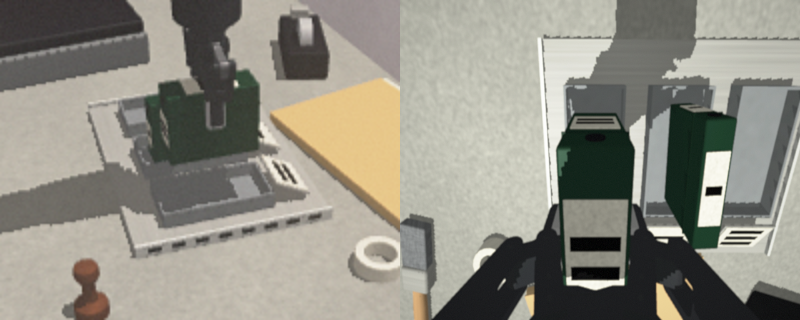

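The case is held upright and lined up over the two-bar bay. I'll check the bay's -x wall once more from here.

```bash
python3 - <<'E'
from h import *
s=ctrl.observe()
a=np.radians(-5.55);X=np.array([np.cos(a),np.sin(a)]);Y=np.array([-X[1],X[0]])
for n in('wrist','side','scene'):
    im,d=ctrl.camera(n);P=cloud(n,d,s);z=P[...,2];r=P[...,:2]-[.5455,.0965];u=r@X*1e3;v=r@Y*1e3
    ok=(d>0)&(z<.08)
    f=lambda w,k0,k1,m:print(n,w,[(k,int(1e3*np.median(z[q])),int(q.sum())) for k in range(k0,k1,2) for q in [m&ok&(abs(w_-k)<1)] if q.any()]) 
    w_=u; f('u-',-80,-58,abs(v)<28); f('u+',56,80,abs(v)<28)
    w_=v; f('v-',-44,-28,abs(u)<60); f('v+',28,44,abs(u)<60)
E
```

```text
wrist u- [(-80, 11, 137), (-78, 11, 204), (-76, 11, 138), (-74, 11, 207), (-72, 24, 284), (-70, 33, 225), (-68, 14, 69), (-66, 14, 138), (-64, 14, 206), (-62, 14, 142), (-60, 14, 202)]
wrist u+ []
wrist v- [(-44, 11, 107), (-42, 12, 55), (-38, 33, 70), (-36, 29, 203), (-34, 14, 70), (-32, 14, 64), (-30, 14, 56)]
wrist v+ [(28, 14, 47), (30, 14, 59), (32, 14, 63), (34, 21, 173), (36, 33, 90), (38, 33, 31), (40, 12, 1), (42, 11, 95)]
side u- [(-80, 10, 10), (-78, 10, 10), (-76, 10, 13), (-74, 10, 10), (-72, 12, 13), (-70, 25, 34), (-68, 32, 6), (-64, 14, 1), (-62, 14, 7), (-60, 13, 8)]
side u+ [(56, 14, 6), (58, 14, 8), (60, 14, 7), (62, 14, 6), (64, 14, 7), (66, 13, 9), (68, 25, 43), (70, 33, 12), (72, 38, 4), (74, 44, 12), (76, 44, 7), (78, 44, 9)]
side v- [(-44, 11, 23), (-42, 12, 38), (-40, 21, 174), (-38, 22, 169), (-36, 24, 30), (-34, 31, 2)]
side v+ [(28, 13, 22), (30, 14, 23), (32, 22, 89), (34, 23, 149), (36, 24, 78), (38, 31, 13), (40, 31, 1)]
scene u- [(-76, 33, 1), (-74, 32, 6), (-72, 27, 37), (-70, 25, 51), (-68, 25, 11), (-66, 15, 9), (-64, 16, 4), (-62, 16, 10), (-60, 16, 6)]
scene u+ [(66, 18, 2), (68, 17, 10), (70, 15, 7), (72, 46, 12), (74, 45, 15), (76, 45, 19), (78, 44, 17)]
scene v- [(-40, 30, 2), (-38, 24, 29), (-36, 26, 86), (-34, 25, 77), (-32, 17, 25), (-30, 16, 23)]
scene v+ [(32, 31, 1), (34, 33, 9), (36, 28, 65), (38, 25, 104), (40, 16, 34), (42, 13, 13)]
```

The walls are centred within about 1 mm in all three cameras, so I lower it.

Emit:
{"name": "move_arm", "arguments": {"deltas": "0 0 0.01 0 0 0; 0 0 0.025 0 0 0; 0 0 0.04 0 0 0; 0 0 0.052 0 0 0; 0 0 0.06 0 0 0; 0 0 0.066 0 0 0; 0 0 0.07 0 0 0; 0 0 0.072 0 0 0"}}

```text
time: 9.7
tcp_pos: [0.5454, 0.0969, 0.0742]
tool_rot: [2.326, 2.111, 0.0]
force: [-0.3, -1.6, -4.0]
width: 0.0417
```

Emit:
{"name": "move_arm", "arguments": {"deltas": "0 0 0 0 0 0; 0 0 0.0005 0 0 0; 0 0 0.001 0 0 0; 0 0 0.0015 0 0 0; 0 0 0.002 0 0 0; 0 0 0.0025 0 0 0; 0 0 0.0025 0 0 0; 0 0 0.0025 0 0 0"}}

```text
time: 10.5
tcp_pos: [0.5453, 0.0969, 0.0722]
tool_rot: [-2.326, -2.111, -0.0]
force: [-1.9, 0.4, 1.1]
width: 0.0418
```

Contact: the force rose from -4 N to +1 N, so the case now rests on the floor. I'll release and retreat.

Emit:
{"name": "move_arm", "arguments": {"deltas": "0 0 0 0 0 0; 0 0 0 0 0 0; 0 0 0 0 0 0; 0 0 0 0 0 0; 0 0 0 0 0 0; 0 0 0 0 0 0; 0 0 0 0 0 0; 0 0 0 0 0 0", "jaw": 0.075}}

```text
time: 11.3
tcp_pos: [0.5452, 0.0969, 0.0718]
tool_rot: [-2.326, -2.111, -0.0]
force: [1.6, 0.6, -0.6]
width: 0.0751
```

Emit:
{"name": "move_arm", "arguments": {"deltas": "0 0 -0.01 0 0 0; 0 0 -0.03 0 0 0; 0 0 -0.05 0 0 0; 0 0 -0.08 0 0 0; 0 0 -0.11 0 0 0; 0 0 -0.14 0 0 0; 0 0 -0.16 0 0 0; 0 0 -0.16 0 0 0"}}

```text
time: 12.1
tcp_pos: [0.5474, 0.097, 0.2358]
tool_rot: [2.324, 2.109, 0.011]
force: [0.3, -0.4, 0.5]
width: 0.0752
```

```bash
python3 - <<'E'
from h import *
s=ctrl.observe(); print(s['time'],s['tcp_pos'],s['width'],s['force'])
sv=[]
for n in('side','wrist'):
    im,d=ctrl.camera(n); P=cloud(n,d,s); z=P[...,2]; sv.append(im)
    for l,c,h in(('med',(.5455,.0965),.105),('slim',(.558,.211),.105),('wide',(.457,-.34),.09)):
        q=P[(abs(z-h)<.007)&(np.hypot(P[...,0]-c[0],P[...,1]-c[1])<.07)]
        if len(q)>20: print(n,l,len(q),np.percentile(q[:,2],[5,50,95]).round(4),cv2.minAreaRect((q[:,:2]*1000).astype(np.float32)))
save('s4.png',np.hstack([cv2.resize(sv[0],(400,250)),cv2.resize(sv[1],(400,250))]))
E
```

```text
12.1 [0.54739015 0.09701994 0.23576624] 0.07522456928339044 [ 0.2828987  -0.39660904  0.50255669]
side med 510 [0.0994 0.104  0.1059] ((546.2147827148438, 94.36735534667969), (45.62662887573242, 110.93509674072266), 84.45097351074219)
side slim 289 [0.0992 0.1037 0.1056] ((558.2430419921875, 208.3698272705078), (33.79792404174805, 109.68758392333984), 86.22830963134766)
side wide 2364 [0.087  0.0896 0.0915] ((458.2989501953125, -342.37738037109375), (110.15772247314453, 57.040557861328125), 7.407254695892334)
wrist med 5788 [0.1056 0.1073 0.1086] ((546.4058837890625, 97.05281066894531), (42.05916213989258, 110.27188873291016), 84.35265350341797)
wrist slim 4185 [0.1018 0.1072 0.1086] ((559.2139892578125, 210.78880310058594), (28.852998733520508, 110.47572326660156), 86.76841735839844)
```

View pics/s4.png

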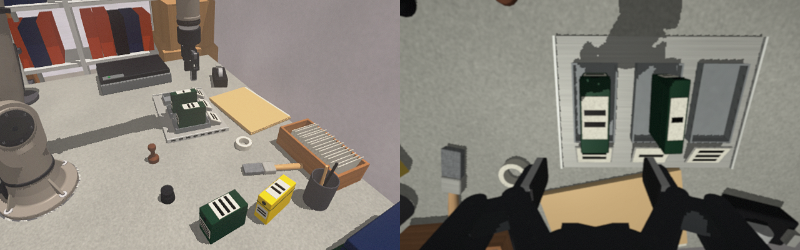

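The two-bar case stands upright in the two-bar bay, and the slim and wide cases haven't moved. The gripper is clear, so I'm handing in.

```bash
python3 -c "
from cell import ctrl
print(ctrl.hand_in())"
```

```text
the job is handed in; nothing more can be done
None
```

I put the two-bar green case into the empty two-bar bay, set it down, let go and backed the gripper off. I handed the job in at about 12 s of the 35 s allowed.

- **Set down:** I lowered it slowly until the force reading changed from -4 N to +1 N, then opened the jaws.
- **Final position:** the case stands upright at about (0.546, 0.097), against a bay centre of about (0.5455, 0.0965), and lies along the bay. Its top is level with the slim case's, at 104 mm in the side camera and 107 mm in the wrist camera. I expected 105 mm; the wrist picture was taken while the arm was still settling.
- **Other cases:** the slim and wide cases measured within about 2 mm of where they started. The yellow look-alike appears untouched in the last picture, but I did not re-measure it.
- **Disagreement:** the trained network put the bay centre about 11 mm farther along +x, probably because it counts the tilted card. I used my own wall fit, which agreed across all three cameras to about 1–2 mm.

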